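Hang the lopsided puzzle caddy level on its hanger

TASK

Lift the wooden puzzle caddy by its handle, keep it upright, and hang the handle on the hook of the hanger stand at the caddy's balance point, so that it hangs level; one of its two closed tins is full and the other nearly empty, so feel where the weight lies. Set the handle gently down into the hook, let the hook take the weight while you still hold on, and only then let go, so that the caddy does not swing or tip. Leave both tins in the caddy and the other things on the table where they are.

Things in the scene. Friction and masses are not known exactly. Their poses are not given: they have to be found in the camera images.
- caddy: open plywood carrying caddy, 96 x 330 mm, 176 mm high; origin at the centre of its underside, z up, y along its length and handle. Walls 52 mm high; two end boards carry the handle. Tins in both end trays. The empty caddy (260 g) balances at its middle; loaded, 0.45 to 0.8 kg, its weight centres 47 mm above the underside and the balance point lies 24 to 67 mm from the middle, towards the full tin
- grip (a point): middle of the caddy's handle, at the centre of its section, 161 mm above the caddy's underside; axes as the caddy. The handle is a wooden bar 314 mm long (y), 16 mm wide (x), 22 mm high (z); its underside is 150 mm above the caddy's underside, with free space below it down to the tins
- tin_1: closed aluminium tin with a blue band, 82 mm across, 70 mm high, loose in one end tray of the caddy (115 mm from its middle, floor 6 mm above the caddy's underside); origin at the centre of its underside. Looks just like tin_2; either may be the full one
- tin_2: the other tin, same look and size, in the other end tray
- stand: countertop hanger, fixed: dark foot plate 200 x 170 x 12 mm (65 mm to -x, 135 mm to +x of the origin), round post 100 mm to +x, 266 mm high, and at its top a flat steel arm, 10 mm wide (y), that runs to -x and ends in a hook. Origin on the table right under the hook's seat, z up
- seat (a point): centre of the hook's seat, the surface the handle rests on, 235 mm above the table; x along the arm towards the post, y across it. The seat is a flat dip, 10 mm wide (y), 24 mm long (x), between the arm (10 mm higher, behind) and a front lip with a red cap, 28 mm high. The handle lies across the arm: the arm goes in under the handle from the front (-x), then the handle is lowered
- mug: white mug, 76 mm across, 85 mm high, handle to its +y; bystander, origin under its centre
- puzzle_box: closed puzzle box, 154 x 214 x 49 mm; bystander, origin under its centre
- book: red book lying flat, 134 x 194 x 27 mm; bystander, origin under its centre
- sorting_tray: white tray with puzzle pieces, 130 x 170 x 22 mm; bystander, origin under its centre
- glue_jar: white jar with a red cap, 56 mm across, 75 mm high; bystander, origin under its centre
- glasses_case: black spectacle case, 60 x 160 x 34 mm; bystander, origin under its centre
Things that resemble listed ones, but are neither listed nor needed, are in the scene too. Leave any green or yellow look-alike of the tin_1 alone. Leave any green or purple look-alike of the tin_2 alone.

How it is judged:
By the outcome, as a careful person would: the job done as asked, in the order asked, and still so for the second after the job is handed in, with the robot touching nothing.
It also fails if it takes over 69 s, if anything falls off the work surface, if the arm or the gripper's body presses on something with over 40 N, if the wrist force passes 120 N, or if a joint passes its speed limit or range.

ROBOT

A 6-joint arm with a two-finger parallel gripper is mounted at the origin on the work surface. World frame = base frame: x ahead of the robot, y to its left, z up, the work surface at z = 0. Lengths are in mm, angles in rad, forces in N, time in s.
With the tool pointing down it reaches from about 275 to 750 mm from the base axis. Payload 10.2 kg.
Tool frame: the origin (TCP) lies between the finger pads; the fingertips stand 17 mm ahead of it and the grasp point (between the pads) lies 2 mm behind it; z points along the fingers, y is the line along which they close (so a half turn about z gives the same grasp; the last joint's range is limited). The gripper opens to 85 mm and grips with 20 to 120 N. Pads are 22 mm wide; open, the fingers measure 114 mm over their backs; the gripper's body (76 mm by 85 mm) begins 54 mm behind the grasp point. The pads swing forward as they close: fully open they stand 13 mm farther back than shut.
Start: joints at [-1.406, 0.313, 1.498, -0, 1.331, -0.223], TCP at [198.518, -486.027, 248.294] pointing down, gripper open.
Joint ranges: [-2.94, 2.94], [-0.97, 2.17], [0.19, 2.56], [-1.23, 4.37], [0.02, 3.11], [-2.88, 2.88]. Speed limits (rad/s): [2.39, 2.39, 3.01, 3.14, 3.14, 3.14].

INTERFACE

Orientations are given as a unit quaternion [w, x, y, z].
In Python, from rig import * gives the robot as it stands.
- The arm moves only by the tool step_arm, never from a script. Its argument "commands" is text: rows parted by semicolons, each of 7 numbers parted by spaces: the opening, from 0 (shut) to 1 (fully open), then the shift along the tool's x, y, z in cm, then the turn, a rotation vector about the tool's x, y, z in rad. In form: hand x y z rx ry rz; .... A call has 1 to 20 rows; each row is the pose to reach, as a shift and turn from the pose commanded when the call began, along the tool's axes at that moment; what a row does not reach only later rows make up. A row lasts 1/12 s, in which the tool goes at most 41.7 mm and 7.16 degrees, less where a joint would pass 70% of its speed; a pose out of reach is approached as far as the arm can. A call with a gripper value outside its range is refused whole. The fingers move at their own pace and stop on an object; "newtons" is the grip in N (left out, the last holds). Time passes only in rows, so rows that repeat a pose let the fingers close. It gives the time, the measured TCP pose, the force, the opening and the grip force at its end, in the units of the state.
- sense(): the state, without advancing time (a new reading comes with each control period).
- capture(name): name is "side" or "top"; returns the picture (384x512x3 uint8, red, green, blue); there is no depth.
- camera_model(name): a dict with "mtx" (3x3 intrinsics, pixels), "eye" and "rotation" of the camera in the world. Camera axes: x right, y down, z forward; pixel columns grow to the right and rows downward; lengths in mm; the calibration is good to about 2 mm. A picture is of the moment at which its call begins. camera_model takes no time and is no camera call.
- finish_job(): hands the job in; it is judged then, once.
Trained networks look in the newest picture that a camera, given by its name, has taken for a name from the list of things; names that differ only in an ending like _2 or _b are one class to them, and where a whole thing is asked for, a point or a joint stands for the part that bears it (a point fixed in the world has none). Each returns a list of dicts, best first, with "score" (0 to 1); they miss things now and then, are a little off and sometimes report something else, mostly with a low value. They report only what shows in the picture. A call takes as long as a camera call. They do not tell look-alikes from the thing itself.
- search_frame(camera, label): "rect" ([centre column, centre row, width, height] in pixels, round what is visible of it).
- trace(camera, label): "mask" (384x512 bool, what is visible of it) and "rect" ([centre column, centre row, width, height] in pixels, round what is visible of it).
- spot_point(camera, label): "xy" ([column, row] in pixels: a listed point, or the origin of a listed thing).
The state is a dict: "time_s": time; "joints": joint angles; "dq": joint speeds; "tau": joint torques, N m; "eef_pos": TCP position; "ee_rot": TCP orientation; "force": force on the tool from outside, world axes, zero at the start; "wrist_torque": the same for the moment, N m; "grip_width": opening from 0.0 (shut) to 1.0 (fully open); "grip_force": force on a finger pad.
Only numpy, scipy, OpenCV 4.12 (cv2) and the standard library are available. Lean on these libraries where they do the work, as an engineer would, in place of code of your own. Each camera call takes 0.05 s, during which the arm holds its last target. There are 200 camera calls.

## Working session

There is one attempt and no reset: what is moved stays moved. The work goes in short steps, Python scripts to look and compute and a tool call to move; the robot and the scene stay as the last step left them, time stands still between calls to the robot, and variables do not carry over. Pictures are saved under pics/ and viewed, at most 10 in all, crops included, and the job is handed in when it is done.

Besides the shell and the picture viewer there is one more tool, called after "Call:" as name(argument=value, ...) on one line, values as JSON. step_arm: Moves the arm, as the interface text tells. Its arguments: {"type":"object","properties":{"commands":{"type":"string"},"newtons":{"type":"number"}},"required":["commands"]}

```bash
mkdir -p pics
cat > h.py <<'E'
from rig import *
import numpy as np, cv2
def ray(cam,uv):
    m=camera_model(cam);K=np.array(m["mtx"]);R=np.array(m["rotation"]);e=np.array(m["eye"],float)
    d=R@np.linalg.inv(K)@np.array([uv[0],uv[1],1.]);return e,d/np.linalg.norm(d)
def onz(cam,uv,z):
    e,d=ray(cam,uv);return e+d*(z-e[2])/d[2]
def proj(cam,p):
    m=camera_model(cam);K=np.array(m["mtx"]);R=np.array(m["rotation"]);e=np.array(m["eye"],float)
    q=K@(R.T@(np.array(p,float)-e));return q[:2]/q[2]
E
python3 - <<'E'
from h import *
np.set_printoptions(precision=2,suppress=True)
for c in("top","side"):
    im=capture(c);cv2.imwrite(f"pics/{c}0.png",im[:,:,::-1])
    m=camera_model(c);print(c,np.array(m["eye"]),np.array(m["rotation"]).tolist(),m["mtx"])
    for l in("grip","seat","tin_1","stand","caddy","mug","puzzle_box","book","sorting_tray","glue_jar","glasses_case"):
        print(l,[(np.round(d["xy"]),round(d["score"],2)) for d in spot_point(c,l)][:4])
print(sense())
E
```

```text
top [ 352.36   15.3  1499.13] [0.0213348914368807, -0.7042783534027657, 0.7090204235277094, -0.028755214418490212] [[381.39   0.   250.19]
 [  0.   381.39 189.24]
 [  0.     0.     1.  ]]
grip [(array([181., 160.]), 0.89)]
seat [(array([327., 169.]), 0.73), (array([392., 166.]), 0.21)]
tin_1 [(array([137., 133.]), 0.9), (array([159., 196.]), 0.9), (array([251., 170.]), 0.79), (array([206., 214.]), 0.75)]
stand [(array([318., 178.]), 0.91)]
caddy [(array([190., 166.]), 0.94)]
mug [(array([246., 206.]), 0.54)]
puzzle_box [(array([390., 168.]), 0.66)]
book [(array([107., 174.]), 0.67), (array([392., 167.]), 0.51)]
sorting_tray [(array([158., 246.]), 0.55), (array([108., 174.]), 0.32)]
glue_jar [(array([248., 134.]), 0.74)]
glasses_case [(array([318., 232.]), 0.93)]
side [ -72.99 -890.96 1239.69] [-0.365237078946631, 0.8928335940687689, -0.24041674286211914, 0.10793442090615357] [[436.66   0.   254.5 ]
 [  0.   436.66 196.96]
 [  0.     0.     1.  ]]
grip [(array([241., 188.]), 0.73), (array([244., 153.]), 0.7)]
seat [(array([314., 241.]), 0.67)]
tin_1 [(array([229., 165.]), 0.8), (array([244., 148.]), 0.78), (array([270., 227.]), 0.68), (array([255., 203.]), 0.55)]
stand [(array([303., 282.]), 0.85), (array([233., 166.]), 0.5), (array([252., 203.]), 0.46)]
caddy [(array([302., 286.]), 0.47)]
mug []
puzzle_box [(array([369., 353.]), 0.9)]
book []
sorting_tray [(array([163., 197.]), 0.95)]
glue_jar [(array([300., 212.]), 0.5)]
glasses_case []
{'time_s': 1.2, 'joints': array([-1.41,  0.31,  1.5 , -0.  ,  1.33, -0.22]), 'dq': array([ 0., -0., -0.,  0.,  0., -0.]), 'tau': array([ -0.  , -41.22, -25.99,  -0.  ,   0.  ,   0.  ]), 'eef_pos': array([ 198.51, -486.02,  248.29]), 'ee_rot': array([-0.  ,  0.98,  0.19, -0.  ]), 'force': array([ 0.41,  0.56, -0.37]), 'wrist_torque': array([-0.05, -0.01, -0.03]), 'grip_force': 0.0, 'grip_width': 1.0009110794128453}
```

View pics/top0.png

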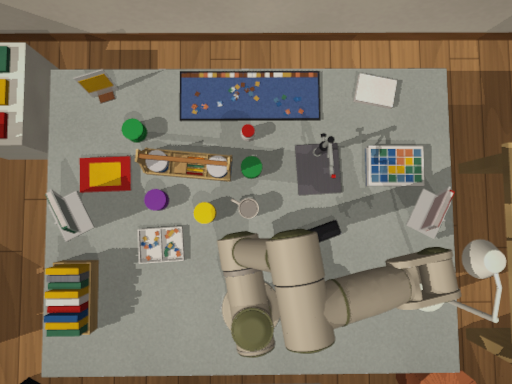

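View pics/side0.png

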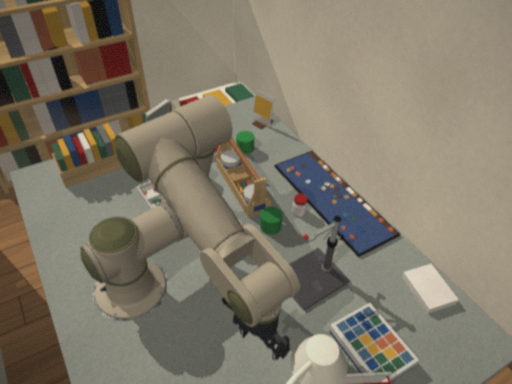

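Top view: the caddy lies around (185,165), and its two white-topped tins are at (158,160) and (218,166). The stand's foot plate is at (318,168), with the red cap at about (333,176). The green (133,130) and (251,167), purple (156,200) and yellow (204,213) tins stand outside the caddy, so they are look-alikes to leave alone. The next crop confirms this and gives the geometry.

```bash
sed -i 's/^import numpy.*/import numpy as np, cv2\nfrom scipy.spatial.transform import Rotation as Ro\nnp.set_printoptions(precision=2,suppress=True)/; s/R=np.array(m\["rotation"\])/R=Ro.from_quat(np.roll(m["rotation"],-1)).as_matrix()/' h.py
python3 - <<'E'
from h import *
im=capture("top")
a=cv2.resize(im[130:200,120:245],None,fx=6,fy=6,interpolation=cv2.INTER_CUBIC)[:300+120]
b=cv2.resize(im[125:200,285:350],None,fx=4,fy=4,interpolation=cv2.INTER_CUBIC)
cv2.imwrite("pics/c1.png",a[:,:,::-1]);
s=capture("side");c=cv2.resize(s[205:310,280:355],None,fx=4,fy=4,interpolation=cv2.INTER_CUBIC)
o=np.zeros((420,600,3),np.uint8);o[:300,:260]=b;o[:420,300:600]=c
cv2.imwrite("pics/c2.png",o[:,:,::-1])
g=spot_point("top","grip")[0]["xy"];print("grip",g,onz("top",g,161))
g=spot_point("top","caddy")[0]["xy"];print("caddy",g,onz("top",g,0))
g=spot_point("top","seat")[0]["xy"];print("seat",g,onz("top",g,235))
g=spot_point("side","seat")[0]["xy"];print("seat side",g,onz("side",g,235))
for d in spot_point("side","grip"):print("grip side",onz("side",d["xy"],161))
for l in("stand","caddy"):
    d=trace("top",l)[0];m=d["mask"].astype(np.uint8);print(l,cv2.minAreaRect(np.argwhere(m)[:,::-1].astype(np.float32)),d["score"])
g=spot_point("top","stand")[0]["xy"];print("stand",g,onz("top",g,0))
for l in("mug","glue_jar","glasses_case"):
    g=spot_point("top",l)
    if g:print(l,g[0]["xy"],onz("top",g[0]["xy"],0))
E
```

```text
grip [180.4, 157.3] [561.93 246.6  161.  ]
caddy [190.0, 167.8] [545.11 236.33   0.  ]
seat [330.2, 168.7] [ 509.17 -266.28  235.  ]
seat side [312.3, 242.7] [ 499.98 -288.8   235.  ]
grip side [555.34 237.84 161.  ]
stand ((317.83758544921875, 164.22589111328125), (59.70502853393555, 43.674442291259766), 85.91438293457031) 0.68
caddy ((183.62265014648438, 164.63038635253906), (96.22684478759766, 27.189697265625), 5.117315769195557) 0.75
stand [321.3, 176.6] [ 507.06 -282.63    0.  ]
mug [245.5, 207.1] [388.5   18.08   0.  ]
glue_jar [245.9, 133.1] [682.91  14.66   0.  ]
glasses_case [318.4, 231.5] [ 291.05 -266.86    0.  ]
```

View pics/c1.png

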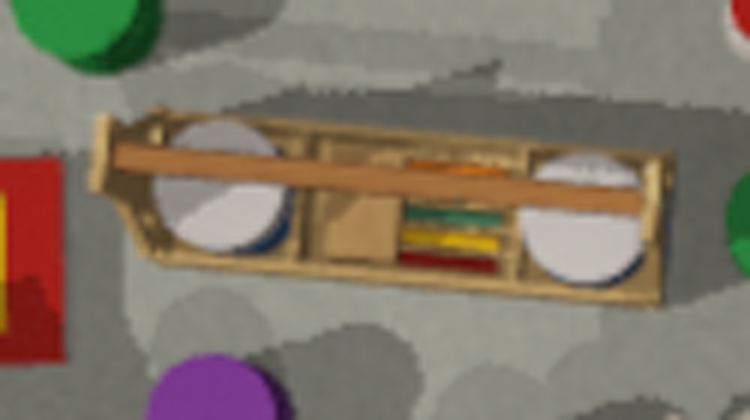

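View pics/c2.png

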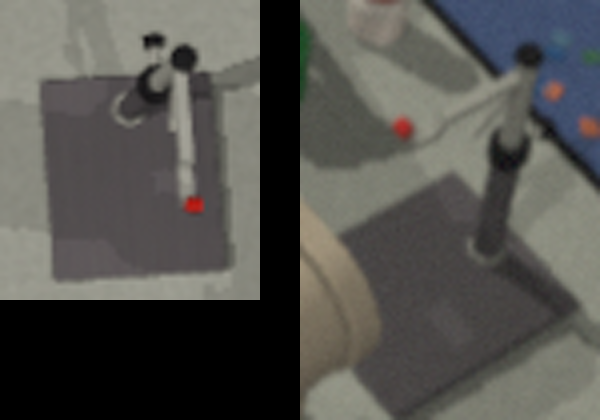

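Crop 1 confirms the caddy: two white-topped, blue-banded tins lie under a wooden handle that runs from (139.2,155.8) to (227.2,163.3). Crop 2 shows the stand, with the cap at (333.5,176.2) in top and (305.8,237) in side. The post top is at (330.8,139.3) in top and (337,218.8) in side.

Run:
```python
from h import *
a=onz("top",(139.2,155.8),172);b=onz("top",(227.2,163.3),172);print("handle",a,b,np.linalg.norm(a-b),(a+b)/2,"yaw",np.degrees(np.arctan2(-(a-b)[0],(a-b)[1])))
print("cap",onz("top",(333.5,176.2),263),onz("side",(305.8,237),263))
print("post",onz("top",(330.8,139.3),266),onz("side",(337,218.8),266))
for c,r in((40,80),(215,75),(55,280),(230,268)):print("foot",onz("top",(285+c/4,125+r/4),12))
# triangulate seat cap
def tri(u,v):
    e1,d1=ray("top",u);e2,d2=ray("side",v);t=np.linalg.lstsq(np.c_[d1,-d2],e2-e1,rcond=None)[0];return (e1+d1*t[0]+e2+d2*t[1])/2
print("tri cap",tri((333.5,176.2),(305.8,237)),"post",tri((330.8,139.3),(337,218.8)))
print(Ro.from_quat(np.roll(sense()["ee_rot"],-1)).as_matrix())
```

```text
handle [566.29 388.66 172.  ] [538.11  80.92 172.  ] 309.03159948792387 [552.2  234.79 172.  ] yaw -5.232042714519165
cap [ 480.99 -270.3   263.  ] [ 480.03 -279.06  263.  ]
post [ 602.32 -263.47  266.  ] [ 600.98 -269.67  266.  ]
foot [ 631.75 -178.79   12.  ]
foot [ 635.86 -351.99   12.  ]
foot [ 434.06 -190.43   12.  ]
foot [ 444.71 -362.22   12.  ]
tri cap [ 483.32 -273.11  254.4 ] post [ 604.4  -265.38  259.71]
[[ 0.93  0.38  0.  ]
 [ 0.38 -0.93  0.  ]
 [ 0.   -0.   -1.  ]]
```

```bash
cat >> h.py <<'E'
def row(p,yaw):
    "cm shift + rotvec in tool axes to reach p with tool y at angle yaw (deg), pointing down"
    s=sense();R=Ro.from_quat(np.roll(s["ee_rot"],-1)).as_matrix()
    y=np.array([np.cos(np.radians(yaw)),np.sin(np.radians(yaw)),0]);z=np.array([0,0,-1.]);T=np.c_[np.cross(y,z),y,z]
    print("shift cm",R.T@(np.array(p)-s["eef_pos"])/10,"rot",Ro.from_matrix(R.T@T).as_rotvec())
E
python3 -c "
from h import *
row((552.5,235,290),-5.2)"
```

```text
shift cm [ 60.04 -53.36  -4.17] rot [-0.   -0.   -1.09]
```

Call:
step_arm(commands="1 0 0 -4.2 0 0 0; 1 60 -53.4 -4.2 0 0 -1.09; 1 60 -53.4 -4.2 0 0 -1.09; 1 60 -53.4 -4.2 0 0 -1.09; 1 60 -53.4 -4.2 0 0 -1.09; 1 60 -53.4 -4.2 0 0 -1.09; 1 60 -53.4 -4.2 0 0 -1.09; 1 60 -53.4 -4.2 0 0 -1.09; 1 60 -53.4 -4.2 0 0 -1.09; 1 60 -53.4 -4.2 0 0 -1.09; 1 60 -53.4 -4.2 0 0 -1.09; 1 60 -53.4 -4.2 0 0 -1.09; 1 60 -53.4 -4.2 0 0 -1.09; 1 60 -53.4 -4.2 0 0 -1.09; 1 60 -53.4 -4.2 0 0 -1.09; 1 60 -53.4 -4.2 0 0 -1.09; 1 60 -53.4 -4.2 0 0 -1.09; 1 60 -53.4 -4.2 0 0 -1.09; 1 60 -53.4 -4.2 0 0 -1.09; 1 60 -53.4 -4.2 0 0 -1.09", newtons=100)

```text
time_s: 3.52
eef_pos: [547.3, 227.1, 290.3]
ee_rot: [0.0, 0.739, 0.674, 0.0]
force: [0.1, -0.3, 1.4]
grip_width: 1.002
grip_force: 0.0
```

Run:
```python
from h import *
s=capture("side");o=np.hstack([cv2.resize(s[120:230,190:310],(480,440),interpolation=cv2.INTER_CUBIC),cv2.resize(s[205:310,280:355],(300,420),interpolation=cv2.INTER_CUBIC)[:440] if 0 else np.vstack([cv2.resize(s[205:310,280:355],(300,420),interpolation=cv2.INTER_CUBIC),np.zeros((20,300,3),np.uint8)])])
cv2.imwrite("pics/s2.png",o[:,:,::-1])
capture("top")
for c in("top","side"):
  for l,z in(("seat",235),("stand",0),("grip",161)):
    for d in spot_point(c,l)[:2]:print(c,l,d["xy"],d["score"],onz(c,d["xy"],z))
row((552.5,235,180),-5.2);row((552.5,235,159),-5.2)
```

```text
top seat [329.9, 173.3] 0.7 [ 493.71 -264.93  235.  ]
top seat [108.1, 176.0] 0.18 [489.07 472.93 235.  ]
top stand [319.5, 177.6] 0.96 [ 503.13 -275.41    0.  ]
top grip [181.9, 156.2] 0.96 [565.82 241.33 161.  ]
top grip [158.0, 246.6] 0.41 [249.67 322.39 161.  ]
side seat [310.1, 239.2] 0.69 [ 502.11 -274.76  235.  ]
side seat [243.5, 155.5] 0.34 [520.22 157.82 235.  ]
side stand [302.9, 283.1] 0.65 [ 504.72 -273.06    0.  ]
side grip [241.5, 151.9] 0.74 [567.85 257.73 161.  ]
side grip [232.4, 165.5] 0.64 [499.04 204.81 161.  ]
shift cm [ 1.17  0.46 11.09] rot [ 0. -0. -0.]
shift cm [ 1.17  0.45 13.19] rot [ 0. -0. -0.]
```

View pics/s2.png

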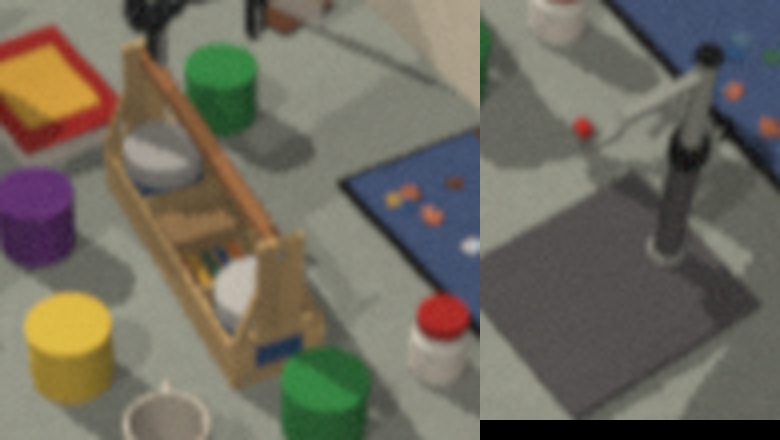

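The side view shows the caddy clear, with its handle running from (226,134) to (257,179). The hook's red cap is at (306,237). I'll cross-check the handle ends.

```bash
python3 -c "
from h import *
for u in((226.5,134),(257,178)):print(onz('side',u,170))
print(proj('side',(566.3,388.7,170)),proj('side',(538.1,80.9,170)),proj('side',(552,235,170)))"
```

```text
[565.28 376.06 170.  ]
[538.84  92.04 170.  ]
[225.25 132.26] [258.41 179.9 ] [240.79 154.67]
```

Call:
step_arm(commands="1 1.17 0.45 3 0 0 0; 1 1.17 0.45 7 0 0 0; 1 1.17 0.45 9 0 0 0; 1 1.17 0.45 11 0 0 0; 1 1.17 0.45 12 0 0 0; 1 1.17 0.45 13.2 0 0 0; 1 1.17 0.45 13.2 0 0 0; 1 1.17 0.45 13.2 0 0 0")

```text
time_s: 4.58
eef_pos: [552.7, 235.6, 159.1]
ee_rot: [0.0, 0.739, 0.673, 0.0]
force: [-0.4, -0.3, 0.6]
grip_width: 1.005
grip_force: 0.0
```

Call:
step_arm(commands="0.5 0 0 0 0 0 0; 0.3 0 0 0 0 0 0; 0 0 0 0 0 0 0; 0 0 0 0 0 0 0; 0 0 0 0 0 0 0; 0 0 0 0 0 0 0; 0 0 0 0 0 0 0; 0 0 0 0 0 0 0; 0 0 0 0 0 0 0; 0 0 0 0 0 0 0", newtons=100)

```text
time_s: 5.42
eef_pos: [552.8, 236.1, 158.6]
ee_rot: [0.0, 0.739, 0.674, 0.0]
force: [2.9, 0.1, 2.2]
grip_width: 0.17
grip_force: 98.3
```

```bash
python3 -c "
from h import *
s=sense();print(s['wrist_torque'],s['force'],s['grip_width'],s['grip_force'],s['eef_pos'])"
```

```text
[ 0.05 -0.46  0.  ] [2.91 0.12 2.18] 0.16962345936026427 98.340003490448 [552.83 236.12 158.58]
```

Call:
step_arm(commands="0 0 0 -0.1 0 0 0; 0 0 0 -0.3 0 0 0; 0 0 0 -0.5 0 0 0; 0 0 0 -0.7 0 0 0; 0 0 0 -0.8 0 0 0; 0 0 0 -0.8 0 0 0; 0 0 0 -0.8 0 0 0; 0 0 0 -0.8 0 0 0; 0 0 0 -0.8 0 0 0; 0 0 0 -0.8 0 0 0")

```text
time_s: 6.25
eef_pos: [552.5, 236.1, 166.2]
ee_rot: [-0.0, 0.739, 0.673, -0.0]
force: [0.2, 0.0, -4.1]
grip_width: 0.171
grip_force: 97.5
```

```bash
python3 -c "
from h import *
for i in range(6):
  capture('top');s=sense();print(s['wrist_torque'],s['force'],s['grip_width'],s['grip_force'],s['eef_pos'])"
```

```text
[ 0.1  -0.05 -0.02] [-0.67  0.   -4.68] 0.16893303087462191 97.49069809913635 [552.47 236.07 166.19]
[ 0.09 -0.01 -0.04] [ 1.26 -0.1  -4.21] 0.17275364035794294 97.48849511146545 [552.51 236.06 166.24]
[0.15 0.03 0.04] [-0.12  0.46 -5.13] 0.17373211278725545 97.48503684997559 [552.51 236.09 166.28]
[ 0.07 -0.07  0.03] [ 0.65 -0.27 -5.66] 0.17558814790759356 97.48143553733826 [552.52 236.07 166.28]
[ 0.06 -0.01  0.04] [-1.11  0.03 -4.51] 0.16664797832270753 97.47976899147034 [552.5  236.06 166.28]
[ 0.13  0.03 -0.03] [-0.16  0.36 -4.48] 0.16632316582672135 97.47892498970032 [552.52 236.05 166.3 ]
```

The heavy end is towards -y. Next I set it down and regrip 45 mm that way, for a better-conditioned measurement.

Call:
step_arm(commands="0 0 0 0.3 0 0 0; 0 0 0 0.6 0 0 0; 0 0 0 0.75 0 0 0; 0 0 0 0.75 0 0 0; 0.3 0 0 0.75 0 0 0; 0.5 0 0 0.75 0 0 0; 0.5 0 0 0.75 0 0 0; 0.5 -2.5 0 0.75 0 0 0; 0.5 -4.5 0 0.75 0 0 0; 0.5 -4.5 0 0.75 0 0 0; 0.5 -4.5 0 0.75 0 0 0; 0.2 -4.5 0 0.75 0 0 0; 0 -4.5 0 0.75 0 0 0; 0 -4.5 0 0.75 0 0 0; 0 -4.5 0 0.75 0 0 0; 0 -4.5 0 0.75 0 0 0; 0 -4.5 0 0.75 0 0 0; 0 -4.5 0 0.75 0 0 0", newtons=110)

```text
time_s: 8.05
eef_pos: [548.7, 191.9, 159.2]
ee_rot: [0.0, 0.739, 0.674, 0.001]
force: [3.1, 5.2, 2.2]
grip_width: 0.17
grip_force: 107.9
```

Call:
step_arm(commands="0 0 0 -0.2 0 0 0; 0 0 0 -0.5 0 0 0; 0 0 0 -0.8 0 0 0; 0 0 0 -1.1 0 0 0; 0 0 0 -1.4 0 0 0; 0 0 0 -1.5 0 0 0; 0 0 0 -1.5 0 0 0; 0 0 0 -1.5 0 0 0; 0 0 0 -1.5 0 0 0; 0 0 0 -1.5 0 0 0; 0 0 0 -1.5 0 0 0")

```text
time_s: 8.97
eef_pos: [548.3, 191.2, 173.7]
ee_rot: [-0.0, 0.739, 0.673, -0.0]
force: [-0.8, 0.5, -6.2]
grip_width: 0.17
grip_force: 107.3
```

```bash
python3 -c "
from h import *
T=[];F=[]
for i in range(20):
  im=capture('side' if i%2 else 'top');s=sense();T.append(s['wrist_torque']);F.append(s['force'])
  if i==19:cv2.imwrite('pics/l1.png',cv2.resize(im[120:230,190:310],(600,550),interpolation=cv2.INTER_CUBIC)[:,:,::-1])
print(np.mean(T,0),np.std(T,0)/20**.5,np.mean(F,0),s['eef_pos'],s['grip_width'],s['grip_force'],s['time_s'])"
```

```text
[-0.1   0.01  0.  ] [0.01 0.01 0.01] [-0.07 -0.08 -4.58] [548.34 191.27 173.79] 0.16886659715826863 107.28005647659302 9.9667
```

View pics/l1.png

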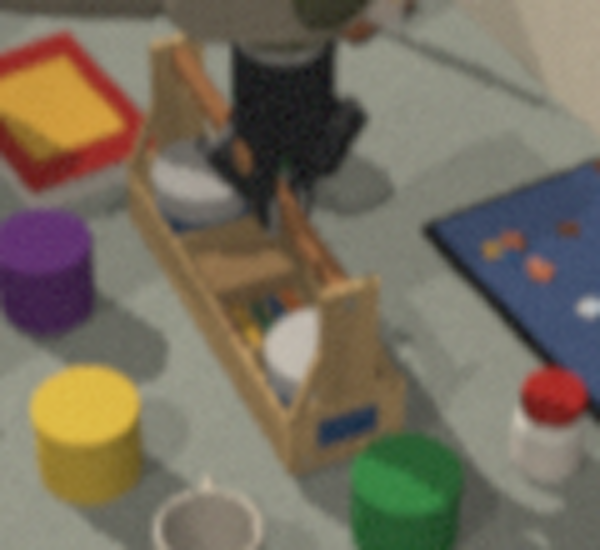

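Both lifts agree: Fz is about -4.5 N, and the moment goes from +0.10 to -0.10 over the 45 mm. The balance point is therefore about 22 mm to -y of the first grip. The picture shows the caddy level and clear of the table. I'll set it down, read the sensor bias ungripped, and regrip 28 mm from the balance point so the hook clears the pads.

Call:
step_arm(commands="0 0 0 0.4 0 0 0; 0 0 0 0.8 0 0 0; 0 0 0 1.1 0 0 0; 0 0 0 1.4 0 0 0; 0 0 0 1.45 0 0 0; 0 0 0 1.45 0 0 0; 0.3 0 0 1.45 0 0 0; 0.5 0 0 1.45 0 0 0; 0.5 0 0 1.45 0 0 0; 0.5 -0.6 0 1.45 0 0 0; 0.5 -0.6 0 1.45 0 0 0; 0.5 -0.6 0 1.45 0 0 0")

```text
time_s: 10.97
eef_pos: [547.9, 184.9, 159.5]
ee_rot: [0.0, 0.739, 0.673, 0.0]
force: [0.1, 1.0, -0.5]
grip_width: 0.499
grip_force: 0.0
```

```bash
cat >> h.py <<'E'
def ft(n=16):
    T=[];F=[]
    for i in range(n):
        capture('top');s=sense();T.append(s['wrist_torque']);F.append(s['force'])
    print("T",np.mean(T,0),"F",np.mean(F,0),s['eef_pos'],s['grip_width'],s['grip_force'],s['time_s'])
E
python3 -c "
from h import *
ft()"
```

```text
T [ 0.    0.01 -0.01] F [-0.04  0.02 -0.11] [547.78 185.29 159.29] 0.5015705753688882 0.0 11.7667
```

Call:
step_arm(commands="0.2 0 0 0 0 0 0; 0 0 0 0 0 0 0; 0 0 0 0 0 0 0; 0 0 0 0 0 0 0; 0 0 0 0 0 0 0; 0 0 0 0 0 0 0; 0 0 0 0 0 0 0; 0 0 0 0 0 0 0; 0 0 0 -0.3 0 0 0; 0 0 0 -0.8 0 0 0; 0 0 0 -1.5 0 0 0; 0 0 0 -2.5 0 0 0; 0 0 0 -3 0 0 0; 0 0 0 -3 0 0 0; 0 0 0 -3 0 0 0; 0 0 0 -3 0 0 0; 0 0 0 -3 0 0 0; 0 0 0 -3 0 0 0", newtons=110)

```text
time_s: 13.27
eef_pos: [547.6, 185.3, 188.9]
ee_rot: [-0.0, 0.739, 0.673, -0.0]
force: [-0.2, 0.3, -4.3]
grip_width: 0.172
grip_force: 107.4
```

```bash
python3 -c "
from h import *
ft()"
```

```text
T [-0.11  0.02 -0.01] F [-0.05 -0.   -4.68] [547.78 185.28 189.28] 0.1669618581046311 107.4110198020935 14.0667
```

```bash
python3 -c "
from h import *
row((547.8,185.3,292),-5.2);row((400,-298,292),3.3)"
```

```text
shift cm [  0.     0.   -10.27] rot [-0.  0. -0.]
shift cm [-49.49 -10.23 -10.27] rot [-0.    0.   -0.15]
```

Call:
step_arm(commands="0 0 0 -0.5 0 0 0; 0 0 0 -1.5 0 0 0; 0 0 0 -3 0 0 0; 0 0 0 -4.5 0 0 0; 0 0 0 -6 0 0 0; 0 0 0 -7.5 0 0 0; 0 0 0 -9 0 0 0; 0 0 0 -10 0 0 0; 0 -0.5 -0.1 -10.3 0 0 0; 0 -1.5 -0.3 -10.3 0 0 0; 0 -3 -0.6 -10.3 0 0 -0.01; 0 -5 -1 -10.3 0 0 -0.015; 0 -7.2 -1.5 -10.3 0 0 -0.02; 0 -9.5 -2 -10.3 0 0 -0.03; 0 -12 -2.5 -10.3 0 0 -0.04; 0 -14.5 -3 -10.3 0 0 -0.045; 0 -17 -3.5 -10.3 0 0 -0.05; 0 -19.5 -4 -10.3 0 0 -0.06; 0 -22 -4.5 -10.3 0 0 -0.065; 0 -24.5 -5 -10.3 0 0 -0.075")

```text
time_s: 15.73
eef_pos: [473.9, -55.6, 291.5]
ee_rot: [-0.001, 0.713, 0.701, -0.0]
force: [0.8, 0.2, -4.4]
grip_width: 0.166
grip_force: 107.5
```

Call:
step_arm(commands="0 -2.5 -0.5 0 0 0 -0.007; 0 -5 -1 0 0 0 -0.015; 0 -7.5 -1.5 0 0 0 -0.02; 0 -10 -2 0 0 0 -0.03; 0 -12.5 -2.5 0 0 0 -0.037; 0 -15 -3 0 0 0 -0.045; 0 -17.3 -3.5 0 0 0 -0.05; 0 -19.5 -4 0 0 0 -0.06; 0 -21.3 -4.4 0 0 0 -0.065; 0 -22.8 -4.7 0 0 0 -0.07; 0 -23.8 -4.9 0 0 0 -0.074; 0 -24.5 -5.1 0 0 0 -0.075; 0 -24.9 -5.2 0 0 0 -0.075; 0 -25 -5.2 0 0 0 -0.075; 0 -25 -5.2 0 0 0 -0.075; 0 -25 -5.2 0 0 0 -0.075; 0 -25 -5.2 0 0 0 -0.075")

```text
time_s: 17.15
eef_pos: [418.9, -302.5, 292.4]
ee_rot: [0.0, 0.686, 0.727, 0.0]
force: [-0.4, 0.5, -4.9]
grip_width: 0.169
grip_force: 107.5
```

```bash
python3 -c "
from h import *
ft(12)
row((400,-298.2,292),3.3);row((504,-298.2,292),3.3)
im=capture('top');s=capture('side')
o=np.hstack([cv2.resize(im[110:230,270:370],(400,480),interpolation=cv2.INTER_CUBIC),cv2.resize(s[190:310,255:355],(400,480),interpolation=cv2.INTER_CUBIC)])
cv2.imwrite('pics/h1.png',o[:,:,::-1])"
```

```text
T [-0.12  0.01  0.02] F [-0.19 -0.05 -4.89] [ 418.76 -303.04  292.27] 0.16490004989286114 107.5363039970398 17.75
shift cm [ 0.59 -1.85  0.03] rot [-0. -0. -0.]
shift cm [-0.    8.54  0.03] rot [-0. -0. -0.]
```

View pics/h1.png

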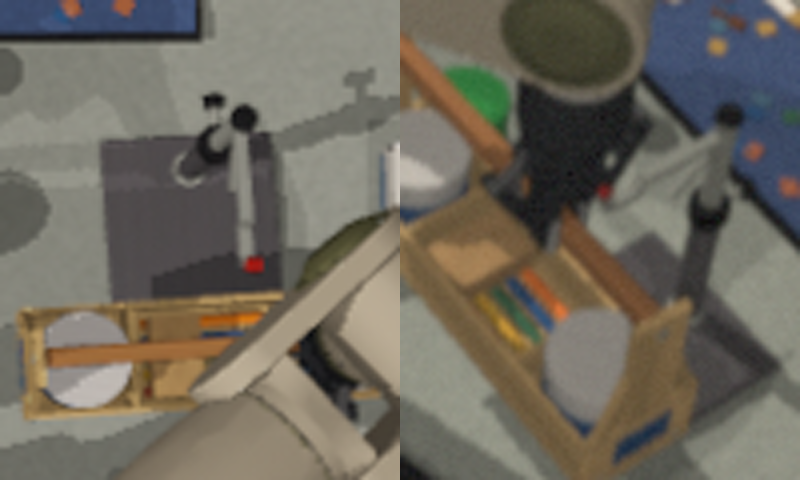

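The caddy hangs level in front of the hook, with the cap at (334,176) in top, and the arm will enter beneath the handle. I'm moving in above the seat.

Call:
step_arm(commands="0 0 0.5 0 0 0 0; 0 0 1.5 0 0 0 0; 0 0 3 0 0 0 0; 0 0.02 4.5 0 0 0 0; 0 0.05 6 0 0 0 0; 0 0.05 7.2 0 0 0 0; 0 0.05 8 0 0 0 0; 0 0.05 8.4 0 0 0 0; 0 0.05 8.5 0 0 0 0; 0 0.05 8.5 0 0 0 0; 0 0.05 8.5 0 0 0 0; 0 0.05 8.5 0 0 0 0")

```text
time_s: 18.85
eef_pos: [503.2, -297.8, 292.5]
ee_rot: [0.0, 0.687, 0.727, -0.0]
force: [-0.3, 0.3, -5.4]
grip_width: 0.166
grip_force: 107.6
```

```bash
python3 -c "
from h import *
im=capture('top');s=capture('side')
o=np.hstack([cv2.resize(im[110:230,270:370],(400,480),interpolation=cv2.INTER_CUBIC),cv2.resize(s[190:270,275:345],(400,457),interpolation=cv2.INTER_CUBIC) if 0 else cv2.resize(s[190:270,270:337],(400,480),interpolation=cv2.INTER_CUBIC)])
cv2.imwrite('pics/h2.png',o[:,:,::-1])
s=sense();print(s['eef_pos'],s['force'],s['wrist_torque'],s['time_s'])
for q in((502.5,-271.5,235),(484,-272.5,263),(504,-298,246)):print(proj('top',q),proj('side',q))"
```

```text
[ 503.28 -297.79  292.47] [ 0.3   0.2  -4.12] [-0.15 -0.01  0.01] 18.95
[331.8  170.67] [309.57 238.41]
[334.15 175.28] [305.61 234.96]
[340.51 169.78] [315.69 241.93]
```

View pics/h2.png

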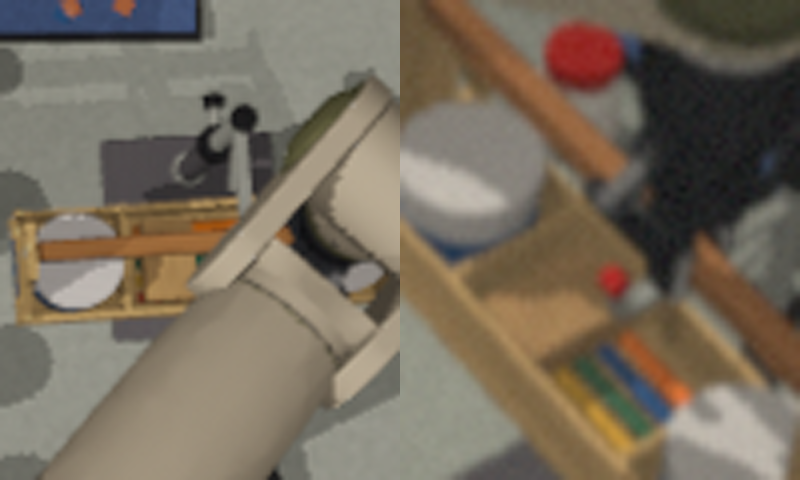

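The top view shows the handle over the arm behind the cap. In side, the cap is at (306,237), below and in front of the handle. I'm lowering to just above the seat.

Call:
step_arm(commands="0 0 0.05 0.4 0 0 0; 0 0 0.05 0.9 0 0 0; 0 0 0.05 1.4 0 0 0; 0 0 0.05 1.9 0 0 0; 0 0 0.05 2.4 0 0 0; 0 0 0.05 2.8 0 0 0; 0 0 0.05 3.1 0 0 0; 0 0 0.05 3.4 0 0 0; 0 0 0.05 3.4 0 0 0; 0 0 0.05 3.4 0 0 0")

```text
time_s: 19.78
eef_pos: [504.1, -297.7, 258.3]
ee_rot: [-0.0, 0.687, 0.727, -0.0]
force: [0.6, 0.1, -4.7]
grip_width: 0.164
grip_force: 107.6
```

```bash
python3 -c "
from h import *
ft(10)"
```

```text
T [-0.13 -0.01 -0.  ] F [ 0.11  0.04 -5.11] [ 504.12 -297.65  258.33] 0.17010023794226797 107.58580327033997 20.2833
```

Call:
step_arm(commands="0 0 0 0.2 0 0 0; 0 0 0 0.4 0 0 0; 0 0 0 0.6 0 0 0; 0 0 0 0.8 0 0 0; 0 0 0 0.95 0 0 0; 0 0 0 1.05 0 0 0; 0 0 0 1.05 0 0 0; 0 0 0 1.05 0 0 0")

```text
time_s: 20.95
eef_pos: [504.1, -297.7, 247.8]
ee_rot: [0.0, 0.687, 0.727, 0.0]
force: [0.3, -0.1, -4.5]
grip_width: 0.167
grip_force: 107.6
```

```bash
python3 -c "
from h import *
ft(8)"
```

```text
T [-0.13  0.01 -0.02] F [ 0.09 -0.15 -5.03] [ 504.09 -297.68  247.82] 0.17136054405722037 107.58601427078247 21.35
```

Call:
step_arm(commands="0 0 0 0.05 0 0 0; 0 0 0 0.1 0 0 0; 0 0 0 0.15 0 0 0; 0 0 0 0.2 0 0 0; 0 0 0 0.25 0 0 0; 0 0 0 0.3 0 0 0; 0 0 0 0.3 0 0 0; 0 0 0 0.3 0 0 0")

```text
time_s: 22.02
eef_pos: [504.1, -297.6, 244.8]
ee_rot: [-0.0, 0.687, 0.727, 0.0]
force: [0.4, 0.0, -4.4]
grip_width: 0.167
grip_force: 107.6
```

```bash
python3 -c "
from h import *
ft(12)"
```

```text
T [-0.12 -0.01  0.  ] F [ 0.06 -0.38 -4.91] [ 504.07 -297.67  244.76] 0.1663889253202807 107.58905053138733 22.6167
```

Call:
step_arm(commands="0 0 0 0.03 0 0 0; 0 0 0 0.06 0 0 0; 0 0 0 0.09 0 0 0; 0 0 0 0.12 0 0 0; 0 0 0 0.12 0 0 0; 0 0 0 0.12 0 0 0")

```text
time_s: 23.12
eef_pos: [504.2, -297.7, 244.4]
ee_rot: [0.001, 0.687, 0.727, 0.0]
force: [-3.1, 1.0, 4.9]
grip_width: 0.175
grip_force: 109.2
```

```bash
python3 -c "
from h import *
ft(12)"
```

```text
T [0.37 0.46 0.08] F [-2.63  1.16  5.91] [ 504.15 -297.74  244.41] 0.16879536498846992 109.20208096504211 23.7167
```

The seat made contact at TCP z 244.4, as expected. It is pressing about 11 N in total, so I back off until the hook just bears the caddy's weight.

Call:
step_arm(commands="0 0 0 -0.02 0 0 0; 0 0 0 -0.04 0 0 0; 0 0 0 -0.04 0 0 0; 0 0 0 -0.04 0 0 0")

```text
time_s: 24.05
eef_pos: [504.1, -297.8, 244.4]
ee_rot: [0.0, 0.687, 0.727, 0.0]
force: [-3.0, 1.3, 5.6]
grip_width: 0.165
grip_force: 109.2
```

```bash
python3 -c "
from h import *
ft(14)"
```

```text
T [0.34 0.39 0.06] F [-2.32  0.98  5.61] [ 504.15 -297.74  244.42] 0.16689868853781234 109.17459726333618 24.75
```

Call:
step_arm(commands="0 0 0 -0.02 0 0 0; 0 0 0 -0.04 0 0 0; 0 0 0 -0.06 0 0 0; 0 0 0 -0.06 0 0 0; 0 0 0 -0.06 0 0 0")

```text
time_s: 25.17
eef_pos: [504.1, -297.7, 244.5]
ee_rot: [0.0, 0.687, 0.727, 0.0]
force: [-0.8, -0.3, 2.6]
grip_width: 0.168
grip_force: 108.7
```

```bash
python3 -c "
from h import *
ft(14)"
```

```text
T [-0.02  0.07  0.01] F [-0.27 -0.46  1.12] [ 504.11 -297.68  244.47] 0.1719916281200578 108.37504506111145 25.8667
```

Referring the wrist moment to the sensor, the hook bears about 28.5 mm from the grip, while the balance point is about 25 mm away. I lift 4 mm, shift 3 mm along the handle, and set it down again.

Call:
step_arm(commands="0 0 0 -0.15 0 0 0; 0 0 0 -0.3 0 0 0; 0 0 0 -0.4 0 0 0; 0 0.15 0 -0.4 0 0 0; 0 0.3 0 -0.4 0 0 0; 0 0.3 0 -0.4 0 0 0; 0 0.3 0 -0.4 0 0 0; 0 0.3 0 -0.3 0 0 0; 0 0.3 0 -0.2 0 0 0; 0 0.3 0 -0.12 0 0 0; 0 0.3 0 -0.06 0 0 0; 0 0.3 0 -0.03 0 0 0; 0 0.3 0 0 0 0 0; 0 0.3 0 0 0 0 0; 0 0.3 0 0 0 0 0")

```text
time_s: 27.12
eef_pos: [503.9, -294.7, 244.6]
ee_rot: [0.0, 0.687, 0.727, 0.0]
force: [0.2, 0.1, -5.2]
grip_width: 0.168
grip_force: 107.6
```

```bash
python3 -c "
from h import *
ft(16)"
```

```text
T [-0.13 -0.   -0.  ] F [ 0.22  0.04 -4.5 ] [ 503.93 -294.66  244.61] 0.1678664304989756 107.62931942939758 27.9167
```

Call:
step_arm(commands="0 0 0 0.02 0 0 0; 0 0 0 0.04 0 0 0; 0 0 0 0.06 0 0 0; 0 0 0 0.06 0 0 0; 0 0 0 0.06 0 0 0")

```text
time_s: 28.33
eef_pos: [504.0, -294.7, 244.5]
ee_rot: [0.0, 0.687, 0.727, -0.0]
force: [-2.0, 1.7, 1.8]
grip_width: 0.169
grip_force: 108.6
```

```bash
python3 -c "
from h import *
ft(16)"
```

```text
T [0.27 0.35 0.06] F [-2.07  0.72  4.73] [ 503.97 -294.73  244.43] 0.16859751484907348 109.14366245269775 29.1333
```

Call:
step_arm(commands="0 0 0 -0.02 0 0 0; 0 0 0 -0.04 0 0 0; 0 0 0 -0.06 0 0 0; 0 0 0 -0.06 0 0 0; 0 0 0 -0.06 0 0 0; 0 0 0 -0.06 0 0 0")

```text
time_s: 29.63
eef_pos: [503.9, -294.7, 244.5]
ee_rot: [0.0, 0.687, 0.727, 0.0]
force: [-1.8, -0.8, 1.8]
grip_width: 0.168
grip_force: 108.6
```

```bash
python3 -c "
from h import *
ft(16)"
```

```text
T [-0.07  0.06 -0.  ] F [-0.45 -0.37  0.88] [ 503.92 -294.67  244.52] 0.17123534236438157 108.34354162216187 30.4333
```

The hook now carries the full weight, with the net wrist force near zero. I ease the grip to 20 N first, then open just slightly.

Call:
step_arm(commands="0 0 0 0 0 0 0; 0 0 0 0 0 0 0; 0 0 0 0 0 0 0; 0 0 0 0 0 0 0; 0.17 0 0 0 0 0 0; 0.18 0 0 0 0 0 0; 0.19 0 0 0 0 0 0; 0.2 0 0 0 0 0 0; 0.21 0 0 0 0 0 0; 0.22 0 0 0 0 0 0; 0.22 0 0 0 0 0 0", newtons=20)

```text
time_s: 31.35
eef_pos: [503.9, -294.6, 244.7]
ee_rot: [0.0, 0.687, 0.727, 0.0]
force: [-0.0, -0.4, -0.6]
grip_width: 0.222
grip_force: 0.0
```

```bash
python3 -c "
from h import *
ft(10)
im=capture('top');s=capture('side')
o=np.hstack([cv2.resize(im[110:230,270:370],(300,360),interpolation=cv2.INTER_CUBIC),cv2.resize(s[190:310,235:355],(360,360),interpolation=cv2.INTER_CUBIC)])
cv2.imwrite('pics/h3.png',o[:,:,::-1])"
```

```text
Traceback (most recent call last):
  File "h.py", line 21, in ft
    capture('top');s=sense();T.append(s['wrist_torque']);F.append(s['force'])
    ~~~~~~~^^^^^^^
ValueError: 200 camera calls are used up
```

The camera calls are used up, so I go on by feel. The grip is at 0 and the force at about 0, so the caddy hangs freely. Next I open wider and withdraw straight up.

Call:
step_arm(commands="0.25 0 0 0 0 0 0; 0.3 0 0 0 0 0 0; 0.35 0 0 0 0 0 0; 0.4 0 0 0 0 0 0; 0.45 0 0 0 0 0 0; 0.45 0 0 0 0 0 0; 0.45 0 0 -0.5 0 0 0; 0.45 0 0 -1.2 0 0 0; 0.45 0 0 -2.2 0 0 0; 0.45 0 0 -3.5 0 0 0; 0.45 0 0 -5 0 0 0; 0.45 0 0 -7 0 0 0; 0.45 0 0 -9 0 0 0; 0.45 0 0 -11 0 0 0; 0.45 0 0 -12 0 0 0; 0.45 0 0 -12 0 0 0; 0.45 0 0 -12 0 0 0")

```text
time_s: 32.87
eef_pos: [503.9, -294.6, 364.4]
ee_rot: [0.0, 0.687, 0.727, 0.0]
force: [-0.5, -0.1, 0.4]
grip_width: 0.453
grip_force: 0.0
```

Call:
step_arm(commands="0.45 0 0 0 0 0 0; 0.45 0 0 0 0 0 0; 0.45 0 0 0 0 0 0; 0.45 0 0 0 0 0 0; 0.45 0 0 0 0 0 0; 0.45 0 0 0 0 0 0; 0.45 0 0 0 0 0 0; 0.45 0 0 0 0 0 0; 0.45 0 0 0 0 0 0; 0.45 0 0 0 0 0 0; 0.45 0 0 0 0 0 0; 0.45 0 0 0 0 0 0; 0.45 0 0 0 0 0 0; 0.45 0 0 0 0 0 0; 0.45 0 0 0 0 0 0; 0.45 0 0 0 0 0 0; 0.45 0 0 0 0 0 0; 0.45 0 0 0 0 0 0")

```text
time_s: 34.37
eef_pos: [503.9, -294.7, 364.6]
ee_rot: [0.0, 0.687, 0.727, 0.0]
force: [0.0, 0.4, -0.3]
grip_width: 0.449
grip_force: 0.0
```

```bash
python3 -c "
from h import *
s=sense();print(s['force'],s['wrist_torque'],s['eef_pos'],s['time_s']);print(finish_job())"
```

```text
[ 0.04  0.39 -0.31] [ 0.02 -0.04  0.01] [ 503.92 -294.66  364.59] 34.3667
the job is handed in; nothing more can be done
None
```

I hung the caddy on the hook at its felt balance point, about 25 mm from the middle towards the full tin, let the hook take the weight before I let go, and handed the job in at 34 s; the camera calls had run out, so I did not see it hanging and judge it level by force and moment only.

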